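# Fetch the wax stamp from the box behind the candles

## Robot

A 6-joint arm with a two-finger parallel gripper is mounted at the origin on the work surface. World frame = base frame: x ahead of the robot, y to its left, z up, the work surface at z = 0. Lengths are in m, angles in rad, forces in N, time in s.
With the tool pointing down it reaches from about 0.35 to 0.85 m from the base axis. Payload 8.1 kg.
Tool frame: the origin (TCP) lies between the finger pads; the fingertips stand 14 mm ahead of it and the grasp point (between the pads) lies 5 mm behind it (robot.tcp_to_tips is the z of the fingertips in the tool frame, in m); z points along the fingers, y is the line along which they close (so a half turn about z gives the same grasp; the last joint's range is limited). The gripper opens to 93 mm and grips with 3 to 60 N. Pads are 15 mm wide; open, the fingers measure 128 mm over their backs; the gripper's body (75 mm by 188 mm) begins 65 mm behind the grasp point.
Start: joints at [-0.085, 0.13, 1.488, -0, 1.523, -0.085], TCP at [0.6, 0, 0.233] pointing down, gripper open.
Joint ranges: [-2.96, 2.96], [-0.89, 2.26], [0.02, 2.5], [-1.34, 4.48], [0, 2.73], [-2.66, 2.66]. Speed limits (rad/s): [2.39, 2.39, 2.79, 3.14, 3.14, 3.14].

## Interface

Orientations are given as a rotation vector (axis times angle).
In Python, from plant import sensors, read_camera, robot gives the robot as it stands.
- The arm moves only by the tool jog_arm, called after ">>>" in YAML: its name, and indented under it one key for each argument. Schema: {"type":"object","properties":{"deltas":{"type":"array","items":{"type":"array","items":{"type":"array","items":{"type":"number"},"minItems":5,"maxItems":5},"minItems":1,"maxItems":20},"minItems":1,"maxItems":1},"squeeze":{"type":"number"},"only":{"type":"string"},"quiet":{"type":"boolean"},"lines":{"type":"string"}},"required":["deltas"],"additionalProperties":false}. deltas is a list that holds a single list of rows (three levels of brackets), with 1 to 20 rows, each of 5 numbers: the finger opening in m, then dx, dy, dz in shares of the most that a row can go, 1 being 50 mm, then a turn about the tool's z in a scale on which 1.0 is 120 degrees; each row shifts and turns the commanded pose from where the row before left it, along the tool's axes as they then stand; what a row does not reach is not made up. A row lasts 1/10 s, in which the tool goes at most 0.05 m and 0.15 rad, less where a joint would pass 70% of its speed; a pose out of reach is approached as far as the arm can. The fingers move at their own pace and stop on an object; squeeze is the grip in N (left out, the last holds). Time passes only in rows, so rows that do not move let the fingers close. The tool returns the time, the measured TCP pose, the force, the opening and the grip force at its end. only (a regular expression) keeps the lines of the reply that match it, lines (a string "A,B") keeps lines A to B, and quiet returns only ok. A shift or turn number past 1, either way, is cut back to 1. Input that does not fit is refused with a message, and nothing moves.
- sensors.read_state(): the state, without advancing time (a new reading comes with each control period).
- read_camera(name): name is "scene" or "side" or "wrist"; returns a dict with "image" (400x640x3 uint8, red, green, blue), "depth" (400x640 float32, m along the optical axis (not along the pixel's ray), 0 where there is no reading), "fx", "fy", "cx", "cy" (pixels), "R" (3x3) and "t" (3): a world point X has camera coordinates R X + t. Camera axes: x right, y down, z forward; pixel columns grow to the right and rows downward; lengths in m; the calibration is good to about 2 mm. A picture is of the moment at which its call begins.
- robot.close_job(): hands the job in; it is judged then, once.
The state is a dict: "t": time; "q": joint angles; "dq": joint speeds; "joint_torque": joint torques, N m; "tool_pos": TCP position; "orientation": TCP orientation; "force": force on the tool from outside, world axes, zero at the start; "wrist_torque": the same for the moment, N m; "opening": finger opening in m; "gripper_force": force on a finger pad.
Only numpy, scipy, OpenCV 4.12 (cv2) and the standard library are available. Lean on these libraries where they do the work, as an engineer would, in place of code of your own. Each camera call takes 0.05 s, during which the arm holds its last target. There are 200 camera calls.

## Task

Two finished rolled candles stand in the way of the box's sliding lid: move both of them into the white side tray first, then slide the clear lid fully open towards the front, lift out the red-handled stamp and stand it upright in the middle of the yellow pad. Then slide the lid fully shut again, and put the candles back in front of the box, each upright in the middle of the coaster of its own colour (they may have stood on the wrong ones). Never knock a candle over.

Things in the scene. Friction and masses are not known exactly. Their poses are not given: they have to be found in the camera images.
- pink_candle: Loose upright pink rolled wax candle, a plain cylinder 50 mm in diameter and 95 mm tall with a thin 9 mm wick on top, about 130 g. Origin: centre of its underside; z up its axis.
- green_candle: Loose upright green rolled wax candle, a plain cylinder 44 mm in diameter and 80 mm tall with a thin 9 mm wick on top, about 100 g. Origin: centre of its underside; z up its axis.
- stamp: Loose hand stamp, 44 mm tall, about 90 g, standing upright on the floor of the box under the clear lid: brass disc foot 36 mm in diameter and 9 mm high, narrowing to a straight red cylindrical handle 22 mm in diameter from 12 to 44 mm height. Origin: centre of its underside; z up its axis.
- box: Fixed light-wood box, outside 116 mm (its x) by 186 mm (its y); walls 64 mm high, the front one (-x side, towards the robot) 52 mm, so that the lid passes over it. Inside 104 by 170 mm, inner floor 6 mm up, lined blue. Origin: centre of its underside, z up. The two coasters lie side by side in front of it, 125 mm from its centre line, in the lid's way.
- lid (a joint): Slide of the clear lid in the box's grooves, in m: 0 shut, 0.095 fully open; it grows as the lid moves out of the front along the box's -x. Stays where left; about 2 N moves it; may start up to 10 mm ajar. The plate is 108 mm (x) by 174 mm (y), 4 mm thick, underside 54 mm above the table; shut, its front edge is flush with the box's front; fully open, it covers only the front 13 mm.
- lid_grip (a point): Centre of the dark wooden grip bar that stands on the lid near its front edge: 12 mm thick (along the box's x), 70 mm long (along the box's y), 24 mm high, from 58 to 82 mm above the table; this point is 70 mm above the table and, when shut, 45 mm in front of the box's centre. Axes as the box's.
- pink_coaster: Fixed dark pink round coaster, 80 mm in diameter, 3 mm thick, in front of the box: the place of the pink candle. Origin: centre of its underside.
- green_coaster: Fixed dark green round coaster, 80 mm in diameter, 3 mm thick, in front of the box: the place of the green candle. Origin: centre of its underside. The two coasters' centres are 130 mm apart.
- tray: Fixed shallow white tray with a brown floor, 250 mm (its x) by 140 mm (its y), walls 20 mm high and 4 mm thick, inner floor 4 mm above the table, empty, to the left or the right of the box. Origin: centre of its underside; room for both candles, one behind the other along its x.
- pad: Fixed yellow square pad, 100 by 100 mm, 4 mm thick, on the other side from the tray. Origin: centre of its underside. A steel cup (68 mm wide, 80 mm tall) stands about 130 mm beyond its centre and a white jar (52 mm wide, 55 mm tall) about 115 mm on the near side.
Things that resemble listed ones, but are neither listed nor needed, are in the scene too. Several things look just like the pad: the one meant starts farthest from the robot's base. Leave any blue look-alike of the green_candle alone.

How it is judged:
By the outcome, as a careful person would: the job done as asked, in the order asked, and still so for the second after the job is handed in, with the robot touching nothing.
It also fails if it takes over 134 s, if anything falls off the work surface, if the arm or the gripper's body presses on something with over 40 N, if the wrist force passes 120 N, or if a joint passes its speed limit or range.

## Working session

There is one attempt and no reset: what is moved stays moved. The work goes in short steps, Python scripts to look and compute and a tool call to move; the robot and the scene stay as the last step left them, time stands still between calls to the robot, and variables do not carry over. Pictures are saved under pics/ and viewed, at most 14 in all, crops included, and the job is handed in when it is done.

```bash
mkdir -p pics; ls; python3 - <<'E'
from plant import sensors, read_camera, robot
import cv2
for n in ["scene","side"]:
    c=read_camera(n); cv2.imwrite(f"pics/{n}0.png",c["image"][:,:,::-1]); print(n,c["fx"],c["cx"],c["R"].round(3).tolist(),c["t"].round(3))
s=sensors.read_state(); print(s["t"],s["tool_pos"],s["orientation"],robot.tcp_to_tips)
E
```

```text
pics
scene 395.7365621277384 315.6773276075962 [[0.146, 0.989, 0.007], [0.717, -0.101, -0.69], [-0.681, 0.106, -0.724]] [-0.038 -0.281  1.343]
side 487.52242974613904 320.8860986735916 [[0.916, -0.402, -0.008], [-0.309, -0.692, -0.652], [0.256, 0.599, -0.758]] [-0.427  0.151  1.096]
0.1 [5.99514490e-01 7.71143401e-05 2.31706201e-01] [-2.22052359e+00 -2.22059777e+00  1.67058074e-03] 0.014
```

View pics/scene0.png

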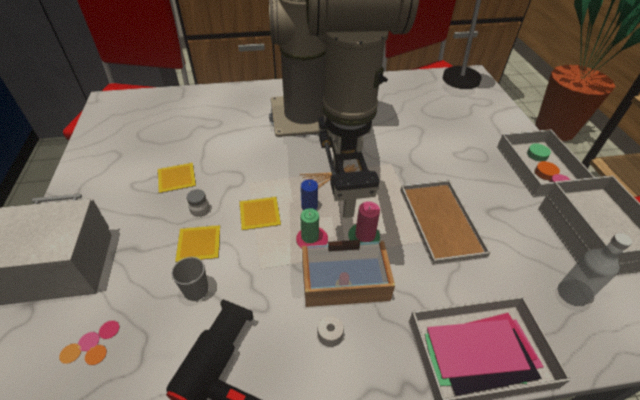

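View pics/side0.png

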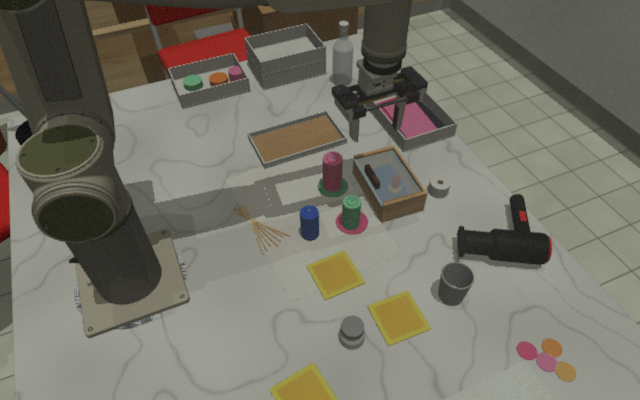

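The pictures show the candles on swapped coasters: pink at scene (368,221) on green, and green at (310,225) on pink. The tray is at (443,220) on the +y side, and the far pad is at (199,243) between the cup and the jar. The stamp is visible through the lid at (345,279).

```bash
cat > h.py <<'E'
from plant import sensors, read_camera, robot
import cv2, numpy as np
def cloud(c):
    v,u=np.mgrid[:400,:640]; d=c["depth"]
    P=np.stack([(u-c["cx"])/c["fx"]*d,(v-c["cy"])/c["fy"]*d,d],-1)
    return (P-c["t"])@c["R"]     # R^T (p-t)
def hsv(c): return cv2.cvtColor(c["image"],cv2.COLOR_RGB2HSV)
def onplane(c,uv,z):
    uv=np.atleast_2d(uv); r=np.c_[(uv[:,0]-c["cx"])/c["fx"],(uv[:,1]-c["cy"])/c["fy"],np.ones(len(uv))]@c["R"]
    o=-c["R"].T@c["t"]; return o+r*((z-o[2])/r[:,2])[:,None]
def sel(c,hr,s=80,v=40,roi=None):
    H=hsv(c); m=(H[...,0]>=hr[0])&(H[...,0]<=hr[1])&(H[...,1]>=s)&(H[...,2]>=v)
    if roi: k=np.zeros_like(m); k[roi[1]:roi[3],roi[0]:roi[2]]=1; m&=k
    return m
def rect(P): return cv2.minAreaRect((P[:,:2]*1000).astype(np.float32))
def circ(P):
    A=np.c_[2*P[:,:2],np.ones(len(P))]; s=np.linalg.lstsq(A,(P[:,:2]**2).sum(1),rcond=None)[0]
    return s[:2],np.sqrt(s[2]+s[0]**2+s[1]**2)
E
python3 - <<'E'
from h import *
R={"scene":dict(pink=(352,195,385,245),green=(297,203,324,245),tray=(400,175,490,265),pad=(170,220,225,270),pad2=(235,190,285,232),pad3=(150,160,200,195),box=(295,235,400,308),co=(290,195,395,252)),
"side":dict(pink=(318,145,347,195),green=(338,190,364,232),tray=(245,110,350,165),pad=(365,285,432,345),pad2=(300,245,370,300),pad3=(265,360,340,400),box=(350,145,430,220),co=(312,165,372,236))}
for n in R:
    c=read_camera(n); P=cloud(c); r=R[n]; print("==",n)
    for k,hr,top in (("pink",(160,179),.098),("green",(50,90),.083)):
        m=sel(c,hr,60,40,r[k]); z=P[...,2]; t=P[m&(abs(z-top)<.006)]
        print(k,len(t),"zmax",z[m].max().round(3),"top mid",((t.max(0)+t.min(0))/2).round(4),np.ptp(t,0).round(3))
    for k in("pad","pad2","pad3"):
        m=sel(c,(18,35),100,80,r[k]); ct=max(cv2.findContours(m.astype(np.uint8),0,2)[0],key=cv2.contourArea)[:,0]
        print(k,rect(onplane(c,ct,.004)),P[m][:,2].mean().round(4))
    m=sel(c,(5,20),70,60,r["tray"]); ct=max(cv2.findContours(m.astype(np.uint8),0,2)[0],key=cv2.contourArea)[:,0]
    print("tray",rect(onplane(c,ct,.004)),P[m][:,2].mean().round(4))
    k=np.zeros(z.shape,bool); b=r["box"]; k[b[1]:b[3],b[0]:b[2]]=1
    t=P[k&(abs(z-.064)<.004)&(P[...,0]>.45)]; print("rim",len(t),rect(t))
    t=P[k&(z>.074)&(z<.086)&(hsv(c)[...,2]<90)]; print("grip",len(t),rect(t) if len(t) else "")
    for k,hr in (("pinkc",(160,179)),("greenc",(50,95))):
        m=sel(c,hr,60,30,r["co"])&(abs(z-.003)<.005); t=P[m]; print(k,len(t),circ(t[cv2.convexHull((t[:,:2]*1e3).astype(np.float32),returnPoints=False)[:,0]]), t.min(0).round(3),t.max(0).round(3))
E
```

```text
== scene
pink 289 zmax 0.78 top mid [0.5362 0.0828 0.0974] [0.049 0.049 0.01 ]
green 230 zmax 0.78 top mid [ 0.5223 -0.0545  0.0825] [0.044 0.041 0.01 ]
pad ((503.28802490234375, -325.21734619140625), (100.83036804199219, 101.52937316894531), 88.76842498779297) 0.0109
pad2 ((426.3901672363281, -173.63906860351562), (101.23487091064453, 100.06369018554688), 2.315800905227661) 0.0083
pad3 ((258.9803161621094, -400.4629821777344), (101.69078826904297, 100.16813659667969), 8.77625560760498) 0.0095
tray ((511.6109313964844, 291.02734375), (234.43527221679688, 127.37896728515625), 0.6632737517356873) 0.0085
rim 1541 ((655.9755859375, 6.925544738769531), (186.2790985107422, 119.28955841064453), 86.35994720458984)
grip 195 ((609.9081420898438, 9.585275650024414), (69.80912780761719, 14.39821720123291), 87.53120422363281)
pinkc 268 (array([0.46638562, 0.01880142]), np.float64(0.1203879653721222)) [ 0.438 -0.089 -0.   ] [0.56  0.142 0.007]
greenc 114 (array([0.50187885, 0.03426161]), np.float64(0.0909840700541082)) [ 0.435 -0.048  0.   ] [0.56  0.116 0.007]
== side
pink 232 zmax 0.104 top mid 
[... 327 characters left out ...]
8243408) 0.0082
pad3 ((255.5169219970703, -393.8095397949219), (98.63631439208984, 84.94564819335938), 8.401397705078125) 0.0092
tray ((519.6436767578125, 296.5546569824219), (237.09848022460938, 115.8037338256836), 0.8370651006698608) 0.0099
rim 1080 ((616.590576171875, 11.831260681152344), (193.44125366210938, 197.440673828125), 84.8974380493164)
grip 144 ((575.7533569335938, -28.07470703125), (155.27438354492188, 46.637351989746094), 49.62308120727539)
pinkc 290 (array([ 0.5321917, -0.0069095]), np.float64(0.07111708376496671)) [ 0.488 -0.091 -0.001] [0.566 0.076 0.008]
greenc 212 (array([0.52138946, 0.01380999]), np.float64(0.08427837425247615)) [ 0.496 -0.074 -0.001] [0.572 0.108 0.008]
```

Careful with the scale: shifts go in shares of 50 mm and turns go in shares of 120 degrees. That gives: -0.028 m is -0.56, -0.027 m is -0.54, 0.15 rad / 2.0944 = 0.0716.

>>> jog_arm:
  deltas:
    - [[0.093,0,0,0,0.0716],[0.093,0,0,0,0.0716],[0.093,0,0,0,0.0716],[0.093,0,0,0,0.0716],[0.093,0,0,0,0.0716],[0.093,0,0,0,0.0716],[0.093,0,0,0,0.0716],[0.093,0,0,0,0.0716],[0.093,0,0,0,0.0716],[0.093,0,0,0,0.0716],[0.093,0,0,0,0.0334],[0.093,-0.44,-0.56,0,0],[0.093,-0.44,-0.56,0,0],[0.093,-0.42,-0.54,0,0],[0.093,0,0,0.4,0],[0.093,0,0,0,0]]
  squeeze: 15

```text
t: 1.8
tool_pos: [0.5331, 0.0837, 0.2102]
orientation: [3.141, 0.004, -0.006]
force: [0.7, -0.2, -0.6]
opening: 0.0927
gripper_force: 0.0
```

```bash
python3 - <<'E'
from h import *
c=read_camera("wrist"); cv2.imwrite("pics/w1.png",c["image"][:,:,::-1]); print(c["R"].round(2),c["t"].round(3))
P=cloud(c);z=P[...,2]; m=sel(c,(155,179),60,40)&(abs(z-.098)<.006);t=P[m]
if len(t): print(((t.max(0)+t.min(0))/2).round(4),np.ptp(t,0).round(3))
print(sensors.read_state()["q"])
E
```

```text
[[ 0.   -1.    0.  ]
 [-0.97 -0.    0.26]
 [-0.26 -0.   -0.97]] [0.081 0.49  0.507]
[0.5352 0.0823 0.0969] [0.049 0.049 0.009]
[ 5.96854772e-02 -1.76853461e-02  1.68073554e+00 -2.00133757e-04
  1.48137980e+00  1.62896000e+00]
```

View pics/w1.png

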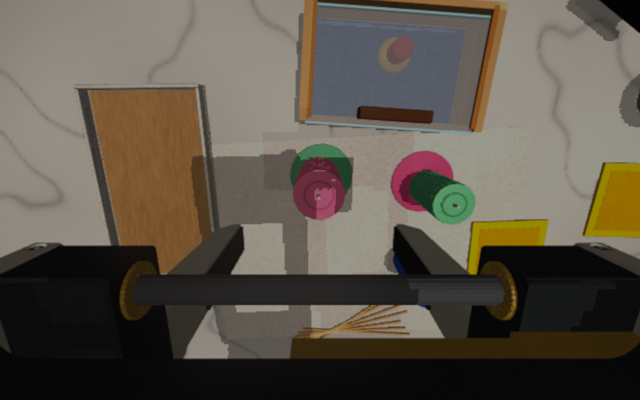

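The wrist view shows the pink candle top at (318,195) and green at (454,205), agreeing with the scene and side cameras. The box, lid grip (395,114), and stamp (400,50) are also clear.

Converted, 0.029 m is 0.58, 0.002 m is 0.04.

>>> jog_arm:
  deltas:
    - [[0.093,0.04,0.02,0.58,0],[0.093,0,0,0.58,0],[0.093,0,0,0.58,0],[0.093,0,0,0.58,0],[0.093,0,0,0.58,0],[0.093,0,0,0,0],[0.03,0,0,0,0],[0.03,0,0,0,0],[0.03,0,0,0,0],[0.03,0,0,0,0],[0.03,0,0,0,0],[0.03,0,0,0,0],[0.03,0,0,0,0]]
  squeeze: 20

```text
t: 3.15
tool_pos: [0.5372, 0.0821, 0.0681]
orientation: [-3.141, -0.001, -0.001]
force: [-0.6, 0.8, 2.3]
opening: 0.0499
gripper_force: 19.9
```

Converted, -0.028 m is -0.56, -0.02 m is -0.4.

>>> jog_arm:
  deltas:
    - [[0.03,0,0,-0.4,0],[0.03,0,0,-0.4,0],[0.03,0,0,-0.4,0],[0.03,0.1,-0.3,0,0],[0.03,0.1,-0.56,0,0],[0.03,0.1,-0.56,0,0],[0.03,0.1,-0.56,0,0],[0.03,0.1,-0.56,0,0],[0.03,0.1,-0.56,0,0],[0.03,0.1,-0.56,0,0],[0.03,0.06,-0.4,0,0],[0.03,0,-0.16,0,0],[0.03,0,0,0,0],[0.03,0,0,0.4,0],[0.03,0,0,0.4,0],[0.03,0,0,0.2,0],[0.03,0,0,0,0],[0.03,0,0,0,0]]

```text
t: 4.95
tool_pos: [0.5749, 0.2925, 0.078]
orientation: [3.142, 0.0, 0.0]
force: [0.2, -0.4, -1.3]
opening: 0.0492
gripper_force: 19.9
```

```bash
python3 - <<'E'
from h import *
c=read_camera("side"); cv2.imwrite("pics/s2.png",c["image"][100:400,150:550,::-1].repeat(2,0).repeat(2,1))
c=read_camera("wrist"); P=cloud(c);z=P[...,2]; cv2.imwrite("pics/w2.png",c["image"][:,:,::-1])
E
```

```text
(no output)
```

View pics/s2.png

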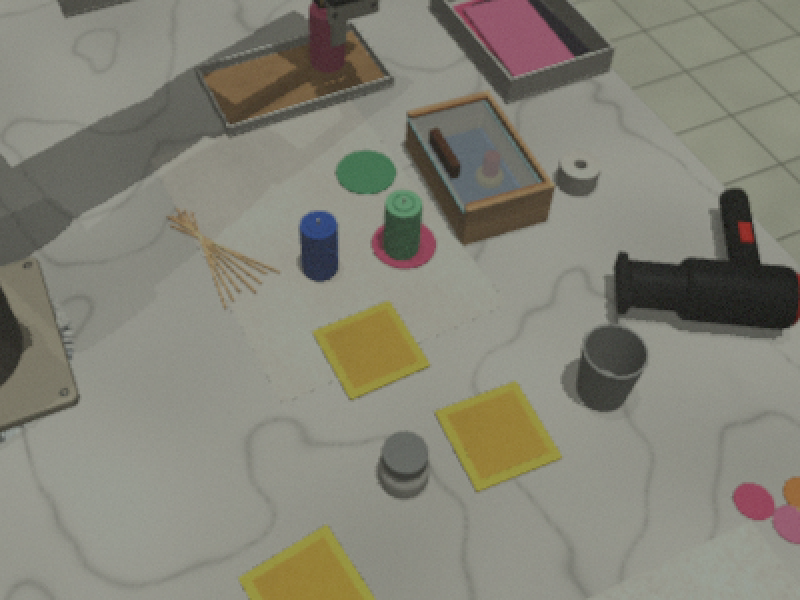

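The pink candle is held over the tray at crop (327,40) and the green coaster is now fully visible at crop (366,172). I'll lower it and release.

Converted, 0.005 m is 0.1, 0.002 m is 0.04.

>>> jog_arm:
  deltas:
    - [[0.03,0,0,0.1,0],[0.03,0,0,0.04,0],[0.03,0,0,0.02,0],[0.03,0,0,0,0],[0.03,0,0,0,0]]

```text
t: 5.55
tool_pos: [0.5748, 0.293, 0.0696]
orientation: [3.142, 0.001, -0.0]
force: [0.8, -1.0, -1.2]
opening: 0.0498
gripper_force: 19.9
```

Converted, 0.001 m is 0.02.

>>> jog_arm:
  deltas:
    - [[0.03,0,0,0.02,0],[0.03,0,0,0,0],[0.03,0,0,0,0]]

```text
t: 5.85
tool_pos: [0.575, 0.2932, 0.069]
orientation: [-3.141, -0.001, -0.001]
force: [-0.3, 1.3, 0.4]
opening: 0.0498
gripper_force: 20.0
```

Converted, 0.001 m is 0.02.

>>> jog_arm:
  deltas:
    - [[0.03,0,0,0.02,0],[0.03,0,0,0,0],[0.03,0,0,0,0]]

```text
t: 6.15
tool_pos: [0.5753, 0.2935, 0.0688]
orientation: [-3.141, -0.002, -0.002]
force: [-1.0, 1.1, 5.8]
opening: 0.0495
gripper_force: 20.0
```

Converted, 0.04 m is 0.8, -0.035 m is -0.7.

>>> jog_arm:
  deltas:
    - [[0.07,0,0,0,0],[0.085,0,0,0,0],[0.085,0,0,0,0],[0.085,0,0,0,0],[0.085,0,0,-0.6,0],[0.093,0,0,-0.6,0],[0.093,0,0,-0.7,0],[0.093,0,0,-0.7,0],[0.093,-0.12,0.8,0,0],[0.093,-0.12,0.8,0,0],[0.093,-0.12,0.8,0,0],[0.093,-0.12,0.8,0,0],[0.093,-0.12,0.8,0,0],[0.093,-0.12,0.8,0,0],[0.093,-0.12,0.8,0,0],[0.093,-0.12,0.8,0,0],[0.093,-0.12,0.56,0,0],[0.093,0,0,0,0]]

```text
t: 7.95
tool_pos: [0.5204, -0.0583, 0.1977]
orientation: [3.14, -0.005, -0.0]
force: [-0.2, 1.4, -0.0]
opening: 0.0931
gripper_force: 0.0
```

```bash
python3 - <<'E'
from h import *
c=read_camera("wrist"); P=cloud(c);z=P[...,2]; m=sel(c,(50,90),60,40)&(abs(z-.083)<.006);t=P[m]
print(((t.max(0)+t.min(0))/2).round(4),np.ptp(t,0).round(3))
c=read_camera("side"); P=cloud(c);z=P[...,2]; m=sel(c,(155,179),60,40)&(abs(z-.098)<.008)&(P[...,1]>.2);t=P[m]
print("pink",((t.max(0)+t.min(0))/2).round(4),np.ptp(t,0).round(3)) if len(t) else 0
E
```

```text
[ 0.5222 -0.0552  0.082 ] [0.044 0.043 0.01 ]
pink [0.5701 0.2928 0.0976] [0.047 0.051 0.015]
```

Converted, 0.028 m is 0.56, -0.002 m is -0.04.

>>> jog_arm:
  deltas:
    - [[0.093,0.02,-0.04,0.56,0],[0.093,0,0,0.56,0],[0.093,0,0,0.56,0],[0.093,0,0,0.56,0],[0.093,0,0,0.56,0],[0.093,0,0,0,0],[0.025,0,0,0,0],[0.025,0,0,0,0],[0.025,0,0,0,0],[0.025,0,0,0,0],[0.025,0,0,0,0],[0.025,0,0,0,0],[0.025,0,0,0,0],[0.025,0,0,0,0]]
  squeeze: 20

```text
t: 9.45
tool_pos: [0.5222, -0.0532, 0.0579]
orientation: [3.141, 0.001, 0.001]
force: [-0.3, -0.5, 1.0]
opening: 0.0438
gripper_force: 20.0
```

Converted, -0.03 m is -0.6, -0.025 m is -0.5.

>>> jog_arm:
  deltas:
    - [[0.025,0,0,-0.4,0],[0.025,0,0,-0.5,0],[0.025,0,0,-0.5,0],[0.025,-0.08,-0.32,0,0],[0.025,-0.12,-0.6,0,0],[0.025,-0.12,-0.6,0,0],[0.025,-0.12,-0.6,0,0],[0.025,-0.12,-0.6,0,0],[0.025,-0.12,-0.6,0,0],[0.025,-0.12,-0.6,0,0],[0.025,-0.12,-0.6,0,0],[0.025,-0.12,-0.6,0,0],[0.025,-0.12,-0.6,0,0],[0.025,-0.12,-0.6,0,0],[0.025,-0.06,-0.4,0,0],[0.025,0,-0.2,0,0],[0.025,0,0,0.5,0],[0.025,0,0,0.4,0],[0.025,0,0,0.2,0],[0.025,0,0,0.1,0]]

```text
t: 11.45
tool_pos: [0.4536, 0.2921, 0.0658]
orientation: [3.14, 0.001, -0.004]
force: [-0.2, -0.3, -1.4]
opening: 0.0438
gripper_force: 20.0
```

Converted, 0.003 m is 0.06.

>>> jog_arm:
  deltas:
    - [[0.025,0,0,0.06,0],[0.025,0,0,0,0],[0.025,0,0,0,0]]

```text
t: 11.75
tool_pos: [0.4554, 0.2931, 0.0656]
orientation: [-3.141, -0.001, -0.002]
force: [-0.4, 0.1, -1.4]
opening: 0.0436
gripper_force: 20.0
```

Converted, 0.003 m is 0.06.

>>> jog_arm:
  deltas:
    - [[0.025,0,0,0.06,0],[0.025,0,0,0,0],[0.025,0,0,0,0]]

```text
t: 12.05
tool_pos: [0.4548, 0.2929, 0.0618]
orientation: [-3.142, -0.001, -0.0]
force: [0.0, -0.5, -2.1]
opening: 0.0438
gripper_force: 20.0
```

Converted, 0.002 m is 0.04.

>>> jog_arm:
  deltas:
    - [[0.025,0,0,0.04,0],[0.025,0,0,0,0],[0.025,0,0,0,0]]

```text
t: 12.35
tool_pos: [0.4547, 0.2929, 0.0595]
orientation: [3.141, 0.001, -0.0]
force: [-1.2, -0.5, -1.5]
opening: 0.0437
gripper_force: 20.0
```

>>> jog_arm:
  deltas:
    - [[0.025,0,0,0.04,0],[0.025,0,0,0,0],[0.025,0,0,0,0]]

```text
t: 12.65
tool_pos: [0.4552, 0.2928, 0.0586]
orientation: [3.141, 0.001, 0.001]
force: [-2.4, -2.5, 8.3]
opening: 0.0438
gripper_force: 20.0
```

>>> jog_arm:
  deltas:
    - [[0.06,0,0,0,0],[0.08,0,0,0,0],[0.08,0,0,0,0],[0.08,0,0,0,0],[0.08,0,0,-0.6,0],[0.08,0,0,-0.7,0],[0.08,0,0,-0.7,0],[0.08,0,0,-0.7,0],[0.08,0.24,0.7,0,0],[0.08,0.24,0.7,0,0],[0.08,0.24,0.7,0,0],[0.08,0.24,0.7,0,0],[0.08,0.24,0.7,0,0],[0.08,0.24,0.7,0,0],[0.05,0.24,0.7,0,0],[0.04,0.24,0.7,0,0],[0.04,0,0,0,0],[0.04,0,0,0,0]]

```text
t: 14.45
tool_pos: [0.5509, 0.0125, 0.1924]
orientation: [-3.141, 0.002, 0.001]
force: [-0.4, 0.1, 0.1]
opening: 0.0529
gripper_force: 0.0
```

```bash
python3 - <<'E'
from h import *
W=read_camera("wrist"); S=read_camera("side"); C=read_camera("scene"); cv2.imwrite("pics/w3.png",W["image"][:,:,::-1])
for n,c in (("w",W),("side",S),("scene",C)):
    P=cloud(c);z=P[...,2];H=hsv(c);x,y=P[...,0],P[...,1]; print("==",n)
    inb=(x>.58)&(x<.74)&(y>-.1)&(y<.12)
    t=P[inb&(abs(z-.064)<.003)]
    if len(t): print("rim",len(t),rect(t))
    t=P[inb&(x<.65)&(z>.076)&(z<.086)];
    if len(t): print("grip",len(t),rect(t),t[:,2].mean())
    for k,hr in (("pinkc",(160,179)),("greenc",(50,95))):
        m=sel(c,hr,60,30)&(abs(z-.003)<.006)&(x>.47)&(x<.59)&(y>-.12)&(y<.14); t=P[m]
        if len(t)>50: print(k,len(t),cv2.minEnclosingCircle((t[:,:2]*1e3).astype(np.float32)),((t.max(0)+t.min(0))/2).round(4))
    for k,hr,top in (("pink",(160,179),.099),("green",(50,90),.084)):
        t=P[sel(c,hr,60,40)&(abs(z-top)<.006)&(y>.2)&(y<.38)]
        if len(t): print(k,((t.max(0)+t.min(0))/2).round(4),np.ptp(t,0).round(3))
    m=(sel(c,(165,179),60,40)|sel(c,(0,8),60,40))&inb&(x>.63)&(x<.7)&(abs(y)<.07); v,u=np.nonzero(m)
    if len(u): print("stamp px",u.mean(),v.mean(),len(u),"z50",onplane(c,(u.mean(),v.mean()),.05).round(4),"z30",onplane(c,(u.mean(),v.mean()),.03).round(4),P[m].mean(0))
E
```

```text
== w
rim 5549 ((656.6444702148438, 5.755104064941406), (186.7865753173828, 116.60775756835938), 86.31029510498047)
grip 1051 ((609.340087890625, 8.789051055908203), (69.09974670410156, 12.043174743652344), 86.25140380859375) 0.08224655754312421
pinkc 3028 ((527.1990356445312, -50.670509338378906), 40.11012268066406) [ 0.5274 -0.0509  0.0027]
greenc 3070 ((535.190673828125, 79.05958557128906), 39.69186019897461) [0.5358 0.0791 0.0031]
pink [0.5727 0.2819 0.0975] [0.049 0.031 0.009]
stamp px 331.4882506527415 63.38903394255875 383 z50 [[ 0.6739 -0.0012  0.05  ]] z30 [[ 0.6774 -0.0021  0.03  ]] [ 0.67234961 -0.00087169  0.05856555]
== side
rim 635 ((653.5982666015625, 8.677772521972656), (191.07070922851562, 120.90973663330078), 85.8994140625)
grip 119 ((607.8991088867188, 10.326473236083984), (72.11407470703125, 13.59194278717041), 85.3675308227539) 0.08178131897330047
pinkc 626 ((526.7137451171875, -49.451927185058594), 40.652915954589844) [ 0.526 
[... 170 characters left out ...]
528 0.2891 0.0833] [0.042 0.038 0.01 ]
== scene
rim 979 ((655.5652465820312, 7.0510711669921875), (186.314208984375, 118.9360580444336), 86.34056854248047)
grip 187 ((609.90771484375, 9.456905364990234), (69.64729309082031, 14.124370574951172), 86.63377380371094) 0.08150268291734517
pinkc 522 ((526.8569946289062, -50.09784698486328), 40.187984466552734) [ 0.5201 -0.05    0.0042]
greenc 456 ((535.884033203125, 79.68460845947266), 38.51089096069336) [0.5297 0.0794 0.0037]
pink [0.573  0.2936 0.0991] [0.051 0.05  0.012]
green [0.4559 0.2911 0.0839] [0.043 0.042 0.011]
stamp px 344.0625 276.6875 32 z50 [[ 0.6768 -0.0009  0.05  ]] z30 [[0.6646 0.0028 0.03  ]] [ 0.68234622 -0.00253732  0.05910772]
```

View pics/w3.png

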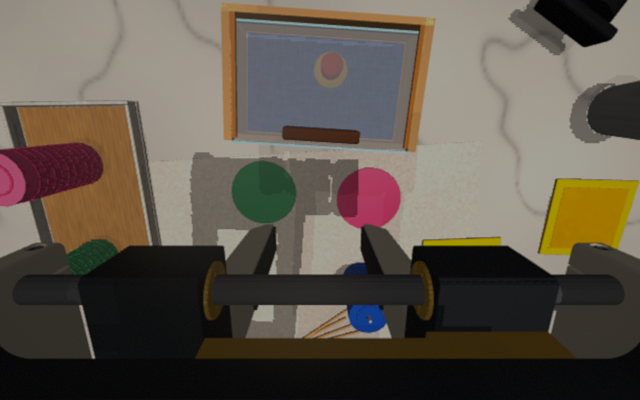

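Wrist view: the coasters are at (264,192) green and (369,198) pink, the lid grip is at (320,135) and the stamp at (331,68). Both candles stand in the tray.

Converted, 0.035 m is 0.7, 0.03 m is 0.6, -0.15 rad / 2.0944 = -0.0716.

>>> jog_arm:
  deltas:
    - [[0.04,0.58,0.04,0,-0.0716],[0.04,0,0,0,-0.0716],[0.04,0,0,0,-0.0716],[0.04,0,0,0,-0.0716],[0.04,0,0,0,-0.0716],[0.04,0,0,0,-0.0716],[0.04,0,0,0,-0.0716],[0.04,0,0,0,-0.0716],[0.04,0,0,0,-0.0716],[0.04,0,0,0,-0.0716],[0.04,0,0.6,0,-0.0029],[0.04,0,0,0.7,0],[0.04,0,0,0.6,0],[0.04,0,0,0.4,0],[0.04,0,0,0,0],[0.04,0,0,0,0]]

```text
t: 16.2
tool_pos: [0.6097, 0.0099, 0.108]
orientation: [-2.29, -2.15, 0.0]
force: [-0.5, 0.1, 1.2]
opening: 0.0404
gripper_force: 0.0
```

```bash
python3 - <<'E'
from h import *
from scipy.spatial.transform import Rotation as Ro
s=sensors.read_state(); M=Ro.from_rotvec(s["orientation"]).as_matrix(); print(M.round(3)); print(M.T@(np.array([.6095,.009,.077])-s["tool_pos"]))
E
```

```text
[[ 0.063  0.998 -0.   ]
 [ 0.998 -0.063  0.   ]
 [ 0.    -0.    -1.   ]]
[-0.00093919 -0.00015318  0.03098405]
```

Converted, 0.015 m is 0.3, 0.01 m is 0.2.

>>> jog_arm:
  deltas:
    - [[0.04,0,0,0.3,0],[0.04,0,0,0.2,0],[0.04,0,0,0.1,0],[0.04,0,0,0,0],[0.005,0,0,0,0],[0.005,0,0,0,0],[0.005,0,0,0,0],[0.005,0,0,0,0],[0.005,0,0,0,0]]
  squeeze: 20

```text
t: 17.1
tool_pos: [0.6101, 0.0089, 0.078]
orientation: [2.291, 2.149, 0.0]
force: [-0.2, -0.4, 2.0]
opening: 0.0122
gripper_force: 20.0
```

Converted, -0.012 m is -0.24, -0.01 m is -0.2.

>>> jog_arm:
  deltas:
    - [[0.005,0,-0.12,0,0],[0.005,0,-0.24,0,0],[0.005,0,-0.24,0,0],[0.005,0,-0.24,0,0],[0.005,0,-0.24,0,0],[0.005,0,-0.24,0,0],[0.005,0,-0.24,0,0],[0.005,0,-0.2,0,0],[0.005,0,-0.08,0,0],[0.005,0,-0.04,0,0],[0.005,0,0,0,0],[0.005,0,0,0,0]]

```text
t: 18.3
tool_pos: [0.5163, 0.0149, 0.0779]
orientation: [-2.291, -2.149, 0.0]
force: [-1.6, 0.4, 5.6]
opening: 0.0118
gripper_force: 20.0
```

Converted, -0.002 m is -0.04.

>>> jog_arm:
  deltas:
    - [[0.005,0,-0.04,0,0],[0.005,0,0,0,0],[0.005,0,0,0,0]]

```text
t: 18.6
tool_pos: [0.5157, 0.0149, 0.078]
orientation: [2.29, 2.148, 0.003]
force: [6.5, -0.9, -1.2]
opening: 0.0117
gripper_force: 20.0
```

Converted, -0.04 m is -0.8, 0.02 m is 0.4, 0.006 rad / 2.0944 = 0.0029.

>>> jog_arm:
  deltas:
    - [[0.03,0,0,0,0],[0.04,0,0,0,0],[0.04,0,0,0,0],[0.04,0,0,-0.6,0],[0.05,0,0,-0.8,0],[0.05,0,0,-0.8,0],[0.05,0,0.6,0,0.0716],[0.05,0,0,0,0.0716],[0.05,0,0,0,0.0716],[0.05,0,0,0,0.0716],[0.05,0,0,0,0.0716],[0.05,0,0,0,0.0716],[0.05,0,0,0,0.0716],[0.05,0,0,0,0.0716],[0.05,0,0,0,0.0716],[0.05,0,0,0,0.0716],[0.05,0.6,0,0,0.0029],[0.05,0.4,0,0,0],[0.05,0,0,0,0]]

```text
t: 20.5
tool_pos: [0.5951, 0.0133, 0.187]
orientation: [-3.142, -0.001, 0.001]
force: [-0.4, 0.3, 0.0]
opening: 0.0502
gripper_force: 0.0
```

```bash
python3 - <<'E'
from h import *
W=read_camera("wrist"); C=read_camera("scene"); cv2.imwrite("pics/w4.png",W["image"][:,:,::-1])
for n,c in (("w",W),("scene",C)):
    P=cloud(c);z=P[...,2];x,y=P[...,0],P[...,1]; print("==",n)
    inb=(x>.62)&(x<.71)&(y>-.07)&(y<.07)
    m=(sel(c,(165,179),60,40)|sel(c,(0,8),60,40))&inb; t=P[m&(abs(z-.05)<.005)]
    print("stamp",len(t),"mid",((t.max(0)+t.min(0))/2).round(4),np.ptp(t,0).round(3)) if len(t) else print("none",m.sum())
    t=P[(x>.45)&(x<.56)&(y>-.04)&(y<.07)&(z>.078)&(z<.086)]; print("grip",len(t),rect(t)) if len(t) else 0
    t=P[(x>.48)&(x<.6)&(abs(z-.058)<.003)&(y>-.09)&(y<.12)]; print("lid",len(t),t[:,0].min()) if len(t) else 0
E
```

```text
== w
stamp 351 mid [ 0.6737 -0.0011  0.0498] [0.019 0.019 0.007]
grip 435 ((521.53662109375, 14.971542358398438), (8.106693267822266, 69.65873718261719), 0.9111899137496948)
lid 9800 0.5041297972919926
== scene
stamp 77 mid [ 0.6744 -0.0014  0.0494] [0.021 0.021 0.009]
grip 107 ((517.3795166015625, 15.736394882202148), (69.99285888671875, 13.067244529724121), 87.19365692138672)
lid 2146 0.4975947826130595
```

View pics/w4.png

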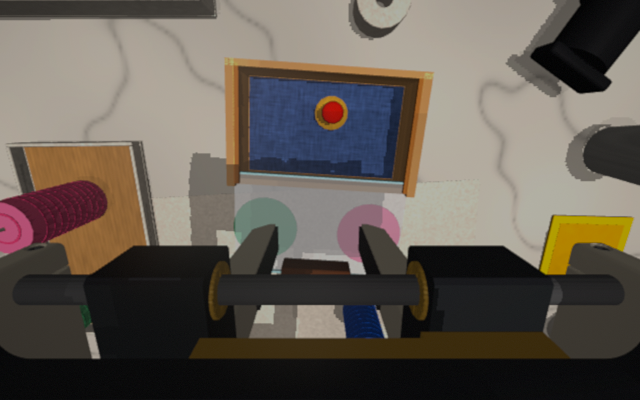

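The lid is fully open, with its front edge at x≈0.50. The stamp is exposed at pixel (332,112), which gives (0.674,-0.001).

Converted, 0.03 m is 0.6, 0.027 m is 0.54.

>>> jog_arm:
  deltas:
    - [[0.05,0.54,0.1,0,0],[0.05,0.54,0.1,0,0],[0.05,0.5,0.09,0,0],[0.05,0,0,0.6,0],[0.05,0,0,0.6,0],[0.05,0,0,0.6,0],[0.05,0,0,0.6,0],[0.05,0,0,0.4,0],[0.05,0,0,0.16,0],[0.05,0,0,0,0],[0.05,0,0,0,0]]
  squeeze: 15

```text
t: 21.7
tool_pos: [0.6736, -0.0011, 0.0411]
orientation: [3.141, 0.001, 0.002]
force: [0.8, -0.5, 0.3]
opening: 0.0499
gripper_force: 0.0
```

```bash
python3 -c "
from h import *
print(sensors.read_state()['tool_pos'])"
```

```text
[ 0.67364153 -0.00112559  0.04112029]
```

Converted, 0.004 m is 0.08.

>>> jog_arm:
  deltas:
    - [[0.05,0,0,0.08,0],[0.05,0,0,0,0],[0.01,0,0,0,0],[0.01,0,0,0,0],[0.01,0,0,0,0],[0.01,0,0,0,0],[0.01,0,0,0,0],[0.01,0,0,0,0]]
  squeeze: 15

```text
t: 22.5
tool_pos: [0.6731, -0.001, 0.0357]
orientation: [-3.142, -0.001, -0.0]
force: [-0.9, 0.2, 0.8]
opening: 0.0217
gripper_force: 15.0
```

Converted, -0.04 m is -0.8, -0.03 m is -0.6.

>>> jog_arm:
  deltas:
    - [[0.01,0,0,-0.4,0],[0.01,0,0,-0.6,0],[0.01,0,0,-0.6,0],[0.01,0,0,-0.8,0],[0.01,-0.2,0.4,0,0],[0.01,-0.3,0.56,0,0],[0.01,-0.3,0.56,0,0],[0.01,-0.3,0.56,0,0],[0.01,-0.3,0.56,0,0],[0.01,-0.3,0.56,0,0],[0.01,-0.3,0.56,0,0],[0.01,-0.3,0.56,0,0],[0.01,-0.3,0.56,0,0],[0.01,-0.3,0.56,0,0],[0.01,-0.3,0.56,0,0],[0.01,-0.22,0.49,0,0],[0.01,0,0,0.6,0],[0.01,0,0,0.6,0],[0.01,0,0,0.6,0],[0.01,0,0,0.3,0]]

```text
t: 24.5
tool_pos: [0.5005, -0.3245, 0.0473]
orientation: [-3.139, -0.001, 0.006]
force: [-0.6, 0.7, -1.2]
opening: 0.0219
gripper_force: 15.0
```

Converted, 0.007 m is 0.14.

>>> jog_arm:
  deltas:
    - [[0.01,0,0,0.14,0],[0.01,0,0,0,0],[0.01,0,0,0,0]]

```text
t: 24.8
tool_pos: [0.5033, -0.3263, 0.0452]
orientation: [3.14, 0.002, 0.003]
force: [0.7, -0.1, -0.4]
opening: 0.0218
gripper_force: 15.0
```

Converted, 0.006 m is 0.12, 0.003 m is 0.06.

>>> jog_arm:
  deltas:
    - [[0.01,0,0,0.12,0],[0.01,0,0,0.06,0],[0.01,0,0,0,0],[0.01,0,0,0,0]]

```text
t: 25.2
tool_pos: [0.5023, -0.3257, 0.0347]
orientation: [-3.142, -0.001, 0.0]
force: [-0.2, 0.3, -0.6]
opening: 0.022
gripper_force: 15.0
```

Converted, 0.002 m is 0.04.

>>> jog_arm:
  deltas:
    - [[0.01,0,0,0.04,0],[0.01,0,0,0,0],[0.01,0,0,0,0]]

```text
t: 25.5
tool_pos: [0.5027, -0.326, 0.0336]
orientation: [3.141, 0.001, 0.001]
force: [-1.8, 1.2, 5.0]
opening: 0.0218
gripper_force: 15.0
```

Converted, -0.04 m is -0.8, -0.038 m is -0.76.

>>> jog_arm:
  deltas:
    - [[0.04,0,0,0,0],[0.05,0,0,0,0],[0.05,0,0,0,0],[0.05,0,0,-0.6,0],[0.05,0,0,-0.8,0],[0.05,0,0,-0.8,0],[0.05,0,0,-0.8,0],[0.05,0.04,-0.76,0,0],[0.05,0.04,-0.76,0,0],[0.05,0.04,-0.76,0,0],[0.05,0.04,-0.76,0,0],[0.04,0.02,-0.76,0,0],[0.04,0.02,-0.76,0,0],[0.04,0.02,-0.76,0,0],[0.04,0.02,-0.76,0,0],[0.04,0.02,-0.74,0,0],[0.04,0,0,0,0]]

```text
t: 27.2
tool_pos: [0.5148, 0.0192, 0.1826]
orientation: [-3.14, -0.008, -0.0]
force: [-0.1, -0.5, 0.3]
opening: 0.0401
gripper_force: 0.0
```

```bash
python3 - <<'E'
from h import *
for n,roi in (("scene",(160,200,240,280)),("side",(340,260,450,360))):
    c=read_camera(n); P=cloud(c);z=P[...,2];x,y=P[...,0],P[...,1]
    m=(sel(c,(165,179),90,40)|sel(c,(0,8),90,40))&(abs(x-.5)<.05)&(abs(y+.325)<.05); t=P[m&(abs(z-.048)<.006)]
    print(n,len(t),((t.max(0)+t.min(0))/2).round(4),np.ptp(t,0).round(3))
    cv2.imwrite(f"pics/p5{n}.png",cv2.resize(c["image"][roi[1]:roi[3],roi[0]:roi[2],::-1],None,fx=4,fy=4))
E
```

```text
scene 49 [ 0.5069 -0.3248  0.0474] [0.017 0.017 0.01 ]
side 72 [ 0.5012 -0.3274  0.0474] [0.019 0.018 0.01 ]
```

View pics/p5side.png

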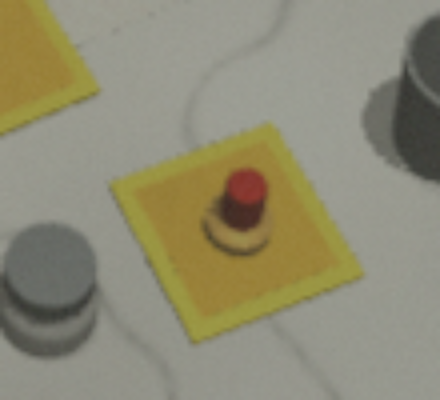

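The stamp stands upright in the middle of the yellow pad, with its foot at crop (238,228) and the pad centre at about (237,233). Next is closing the lid.

Converted, 0.035 m is 0.7, 0.03 m is 0.6, -0.15 rad / 2.0944 = -0.0716.

>>> jog_arm:
  deltas:
    - [[0.04,0,0,0,-0.0716],[0.04,0,0,0,-0.0716],[0.04,0,0,0,-0.0716],[0.04,0,0,0,-0.0716],[0.04,0,0,0,-0.0716],[0.04,0,0,0,-0.0716],[0.04,0,0,0,-0.0716],[0.04,0,0,0,-0.0716],[0.04,0,0,0,-0.0716],[0.04,0,0,0,-0.0716],[0.04,0,0,0,-0.0029],[0.04,0,0,0.7,0],[0.04,0,0,0.6,0],[0.04,0,0,0,0],[0.04,0,0,0,0]]

```text
t: 28.8
tool_pos: [0.5147, 0.0147, 0.1177]
orientation: [-2.294, -2.145, 0.002]
force: [0.4, 0.2, 1.2]
opening: 0.0398
gripper_force: 0.0
```

```bash
python3 - <<'E'
from h import *
from scipy.spatial.transform import Rotation as Ro
s=sensors.read_state(); M=Ro.from_rotvec(s["orientation"]).as_matrix(); print(M.round(3)[:2,1]); print(M.T@(np.array([.516,.015,.077])-s["tool_pos"]))
E
```

```text
[ 0.998 -0.067]
[0.00042788 0.0013642  0.04069317]
```

Converted, 0.02 m is 0.4, 0.014 m is 0.28.

>>> jog_arm:
  deltas:
    - [[0.04,0,0.02,0.4,0],[0.04,0,0,0.28,0],[0.04,0,0,0.12,0],[0.04,0,0,0,0],[0.005,0,0,0,0],[0.005,0,0,0,0],[0.005,0,0,0,0],[0.005,0,0,0,0],[0.005,0,0,0,0]]
  squeeze: 20

```text
t: 29.7
tool_pos: [0.5163, 0.0152, 0.0781]
orientation: [2.291, 2.149, 0.001]
force: [-0.2, 0.0, 2.1]
opening: 0.0118
gripper_force: 20.0
```

Converted, 0.012 m is 0.24, 0.01 m is 0.2.

>>> jog_arm:
  deltas:
    - [[0.005,0,0.12,0,0],[0.005,0,0.24,0,0],[0.005,0,0.24,0,0],[0.005,0,0.24,0,0],[0.005,0,0.24,0,0],[0.005,0,0.24,0,0],[0.005,0,0.24,0,0],[0.005,0,0.2,0,0],[0.005,0,0.08,0,0],[0.005,0,0.04,0,0],[0.005,0,0,0,0],[0.005,0,0,0,0]]

```text
t: 30.9
tool_pos: [0.6106, 0.0092, 0.0781]
orientation: [2.291, 2.149, 0.002]
force: [1.2, -0.6, 4.5]
opening: 0.0119
gripper_force: 20.0
```

Converted, 0.002 m is 0.04.

>>> jog_arm:
  deltas:
    - [[0.005,0,0.04,0,0],[0.005,0,0,0,0],[0.005,0,0,0,0]]

```text
t: 31.2
tool_pos: [0.6107, 0.0092, 0.078]
orientation: [-2.29, -2.148, 0.003]
force: [-9.3, 0.5, 11.7]
opening: 0.0115
gripper_force: 20.0
```

Converted, -0.05 m is -1, -0.04 m is -0.8, 0.15 rad / 2.0944 = 0.0716.

>>> jog_arm:
  deltas:
    - [[0.03,0,0,0,0],[0.04,0,0,0,0],[0.04,0,0,0,0],[0.04,0,0,-0.6,0],[0.05,0,0,-0.8,0],[0.05,0,0,-1,0],[0.09,0,0,0,0.0716],[0.09,0,0,0,0.0716],[0.09,0,0,0,0.0716],[0.09,0,0,0,0.0716],[0.09,0,0,0,0.0716],[0.09,0,0,0,0.0716],[0.09,0,0,0,0.0716],[0.09,0,0,0,0.0716],[0.09,0,0,0,0.0716],[0.09,0,0,0,0.0716],[0.09,0,0,0,0.0029]]

```text
t: 32.9
tool_pos: [0.6117, 0.009, 0.1972]
orientation: [3.142, -0.003, -0.001]
force: [0.0, 0.7, -0.6]
opening: 0.0898
gripper_force: 0.0
```

>>> jog_arm:
  deltas:
    - [[0.09,-0.1,-0.72,0,0],[0.09,-0.1,-0.72,0,0],[0.09,-0.1,-0.72,0,0],[0.09,-0.1,-0.72,0,0],[0.09,-0.1,-0.7,0,0],[0.09,-0.1,-0.7,0,0],[0.09,-0.08,-0.7,0,0],[0.09,-0.08,-0.7,0,0],[0.09,0,0,0,0]]

```text
t: 33.8
tool_pos: [0.5723, 0.2972, 0.1973]
orientation: [-3.14, -0.015, 0.001]
force: [0.2, -0.3, -0.4]
opening: 0.0902
gripper_force: 0.0
```

```bash
python3 - <<'E'
from h import *
for n in ("wrist","scene","side"):
    c=read_camera(n); P=cloud(c);z=P[...,2];x,y=P[...,0],P[...,1]; print(n)
    for k,hr,top in (("pink",(160,179),.099),("green",(50,90),.084)):
        t=P[sel(c,hr,60,40)&(abs(z-top)<.006)&(y>.2)&(y<.38)]
        if len(t): print(k,((t.max(0)+t.min(0))/2).round(4),np.ptp(t,0).round(3))
    t=P[(x>.57)&(x<.64)&(y>-.04)&(y<.07)&(z>.078)&(z<.086)]; print("grip",len(t),rect(t)) if len(t) else 0
E
```

```text
wrist
pink [0.5732 0.2932 0.0978] [0.049 0.048 0.009]
green [0.4443 0.2915 0.086 ] [0.022 0.042 0.007]
grip 693 ((612.1776733398438, 20.193384170532227), (49.1118049621582, 12.011777877807617), 86.29053497314453)
scene
pink [0.5731 0.2926 0.0989] [0.05  0.049 0.011]
green [0.4551 0.2895 0.0834] [0.044 0.041 0.011]
grip 171 ((611.9022827148438, 9.208166122436523), (69.26155853271484, 14.397565841674805), 85.25322723388672)
side
pink [0.5705 0.2914 0.0991] [0.047 0.046 0.011]
green [0.453  0.2902 0.0837] [0.041 0.043 0.011]
grip 111 ((609.208251953125, 9.677713394165039), (71.65895080566406, 13.7826509475708), 86.23362731933594)
```

Converted, 0.028 m is 0.56, 0.025 m is 0.5.

>>> jog_arm:
  deltas:
    - [[0.09,0,0,0.56,0],[0.09,0,0,0.5,0],[0.09,0,0,0,0],[0.09,0,0,0,0]]

```text
t: 34.35
tool_pos: [0.5736, 0.2917, 0.1445]
orientation: [3.141, 0.0, -0.002]
force: [0.3, -0.3, 0.9]
opening: 0.0902
gripper_force: 0.0
```

Converted, 0.028 m is 0.56, 0.025 m is 0.5.

>>> jog_arm:
  deltas:
    - [[0.09,0,-0.02,0.56,0],[0.09,0,0,0.5,0],[0.09,0,0,0.4,0],[0.09,0,0,0,0],[0.09,0,0,0,0],[0.03,0,0,0,0],[0.03,0,0,0,0],[0.03,0,0,0,0],[0.03,0,0,0,0],[0.03,0,0,0,0],[0.03,0,0,0,0],[0.03,0,0,0,0]]
  squeeze: 20

```text
t: 35.55
tool_pos: [0.5737, 0.2941, 0.0717]
orientation: [-3.142, -0.001, -0.0]
force: [0.5, -0.6, 1.8]
opening: 0.0497
gripper_force: 20.0
```

Converted, 0.029 m is 0.58, -0.004 m is -0.08.

>>> jog_arm:
  deltas:
    - [[0.03,0,0,-0.4,0],[0.03,0,0,-0.5,0],[0.03,0,0,-0.5,0],[0.03,-0.08,0.32,0,0],[0.03,-0.1,0.58,0,0],[0.03,-0.1,0.58,0,0],[0.03,-0.1,0.58,0,0],[0.03,-0.1,0.58,0,0],[0.03,-0.08,0.58,0,0],[0.03,-0.08,0.58,0,0],[0.03,-0.08,0.58,0,0],[0.03,-0.08,0.58,0,0],[0.03,-0.08,0.58,0,0],[0.03,-0.06,0.58,0,0],[0.03,0,0.5,0,0],[0.03,0,0.26,0,0],[0.03,0,0,0.4,0],[0.03,0,0,0.4,0],[0.03,0,0,0,0],[0.03,0,0,0,0]]

```text
t: 37.55
tool_pos: [0.5265, -0.0495, 0.1014]
orientation: [-3.141, -0.002, 0.002]
force: [-0.1, -0.2, -1.2]
opening: 0.0499
gripper_force: 20.0
```

```bash
python3 -c "
from h import *
c=read_camera('side');P=cloud(c);z=P[...,2];x,y=P[...,0],P[...,1]
t=P[sel(c,(160,179),60,30)&(z>.04)&(z<.15)&(y>-.1)&(y<0)&(x>.48)&(x<.58)];print(len(t),t.min(0),t.max(0))
print(sensors.read_state()['tool_pos'])"
```

```text
455 [ 0.49792116 -0.07598862  0.04001819] [ 0.54340801 -0.02556943  0.14748855]
[ 0.52722258 -0.04965412  0.10231058]
```

Right over the pink coaster; lower from 0.101 to 0.071.

Converted, 0.015 m is 0.3, 0.009 m is 0.18.

>>> jog_arm:
  deltas:
    - [[0.03,0,0,0.3,0],[0.03,0,0,0.18,0],[0.03,0,0,0.08,0],[0.03,0,0,0,0],[0.03,0,0,0,0],[0.03,0,0,0,0]]

```text
t: 38.2
tool_pos: [0.5272, -0.0501, 0.0741]
orientation: [3.141, 0.001, 0.001]
force: [0.0, 0.1, -1.7]
opening: 0.0497
gripper_force: 20.0
```

Converted, 0.002 m is 0.04.

>>> jog_arm:
  deltas:
    - [[0.03,0,0,0.04,0],[0.03,0,0,0,0],[0.03,0,0,0,0]]

```text
t: 38.5
tool_pos: [0.5269, -0.05, 0.0717]
orientation: [-3.142, -0.001, -0.0]
force: [0.0, 0.5, -1.1]
opening: 0.0498
gripper_force: 20.0
```

Converted, 0.002 m is 0.04.

>>> jog_arm:
  deltas:
    - [[0.03,0,0,0.04,0],[0.03,0,0,0,0],[0.03,0,0,0,0]]

```text
t: 38.8
tool_pos: [0.5276, -0.0502, 0.0706]
orientation: [3.141, 0.001, 0.002]
force: [-2.3, 0.0, 5.8]
opening: 0.0501
gripper_force: 20.0
```

Converted, -0.038 m is -0.76, -0.037 m is -0.74.

>>> jog_arm:
  deltas:
    - [[0.06,0,0,0,0],[0.085,0,0,0,0],[0.085,0,0,0,0],[0.085,0,0,0,0],[0.085,0,0,-0.6,0],[0.085,0,0,-0.7,0],[0.085,0,0,-0.7,0],[0.085,0,0,-0.6,0],[0.085,-0.16,-0.76,0,0],[0.085,-0.16,-0.76,0,0],[0.085,-0.16,-0.76,0,0],[0.085,-0.16,-0.76,0,0],[0.085,-0.16,-0.76,0,0],[0.085,-0.16,-0.76,0,0],[0.085,-0.16,-0.76,0,0],[0.085,-0.16,-0.76,0,0],[0.085,-0.16,-0.74,0,0],[0.085,0,0,0.6,0],[0.085,0,0,0,0],[0.085,0,0,0,0]]

```text
t: 40.8
tool_pos: [0.4539, 0.2903, 0.169]
orientation: [3.14, 0.001, -0.003]
force: [0.1, -1.0, 1.1]
opening: 0.0844
gripper_force: 0.0
```

```bash
python3 - <<'E'
from h import *
for n in ("scene","side"):
    c=read_camera(n); P=cloud(c);z=P[...,2];x,y=P[...,0],P[...,1]
    t=P[sel(c,(160,179),60,40)&(abs(z-.098)<.006)&(abs(y+.05)<.06)&(abs(x-.527)<.06)]; print("pink",((t.max(0)+t.min(0))/2).round(4),np.ptp(t,0).round(3))
E
```

```text
pink [ 0.5272 -0.05    0.0974] [0.052 0.049 0.01 ]
pink [ 0.5253 -0.0506  0.098 ] [0.049 0.048 0.012]
```

Pink is centred. Now grasp the green candle, descending 0.169 to 0.060.

Converted, 0.028 m is 0.56, 0.022 m is 0.44.

>>> jog_arm:
  deltas:
    - [[0.085,0.02,0,0.56,0],[0.085,0,0,0.56,0],[0.085,0,0,0.56,0],[0.085,0,0,0.44,0],[0.085,0,0,0,0],[0.085,0,0,0,0],[0.025,0,0,0,0],[0.025,0,0,0,0],[0.025,0,0,0,0],[0.025,0,0,0,0],[0.025,0,0,0,0],[0.025,0,0,0,0],[0.025,0,0,0,0]]
  squeeze: 20

```text
t: 42.2
tool_pos: [0.4557, 0.2911, 0.0638]
orientation: [-3.141, -0.001, -0.0]
force: [-1.0, 1.4, 0.3]
opening: 0.0437
gripper_force: 19.9
```

Careful with the scale: shifts go in shares of 50 mm and turns go in shares of 120 degrees. That gives: -0.025 m is -0.5, 0.024 m is 0.48.

>>> jog_arm:
  deltas:
    - [[0.025,0,0,-0.4,0],[0.025,0,0,-0.5,0],[0.025,0,0,-0.5,0],[0.025,0.1,0.24,0,0],[0.025,0.18,0.48,0,0],[0.025,0.18,0.48,0,0],[0.025,0.18,0.48,0,0],[0.025,0.18,0.48,0,0],[0.025,0.18,0.48,0,0],[0.025,0.18,0.48,0,0],[0.025,0.18,0.48,0,0],[0.025,0.16,0.4,0,0],[0.025,0.08,0.24,0,0],[0.025,0,0,0,0],[0.025,0,0,0.4,0],[0.025,0,0,0.4,0],[0.025,0,0,0,0],[0.025,0,0,0,0]]

```text
t: 44.0
tool_pos: [0.535, 0.0796, 0.0932]
orientation: [-3.141, -0.002, 0.003]
force: [-0.3, 0.6, -0.8]
opening: 0.0438
gripper_force: 19.9
```

```bash
python3 -c "
from h import *
print(sensors.read_state()['tool_pos'])"
```

```text
[0.53499257 0.07964729 0.09323477]
```

Converted, 0.015 m is 0.3, 0.009 m is 0.18.

>>> jog_arm:
  deltas:
    - [[0.025,0,0.02,0.3,0],[0.025,0,0,0.18,0],[0.025,0,0,0.08,0],[0.025,0,0,0,0],[0.025,0,0,0,0],[0.025,0,0,0,0]]

```text
t: 44.6
tool_pos: [0.5362, 0.078, 0.0661]
orientation: [-3.142, -0.001, -0.001]
force: [0.4, 0.8, -2.1]
opening: 0.0439
gripper_force: 19.9
```

Converted, 0.002 m is 0.04.

>>> jog_arm:
  deltas:
    - [[0.025,0,0,0.04,0],[0.025,0,0,0,0],[0.025,0,0,0,0]]

```text
t: 44.9
tool_pos: [0.5358, 0.078, 0.0637]
orientation: [-3.142, -0.001, -0.0]
force: [0.2, -0.5, -1.5]
opening: 0.0435
gripper_force: 19.9
```

Converted, 0.002 m is 0.04, -0.001 m is -0.02.

>>> jog_arm:
  deltas:
    - [[0.025,0,-0.02,0.04,0],[0.025,0,0,0,0],[0.025,0,0,0,0]]

```text
t: 45.2
tool_pos: [0.5363, 0.0793, 0.0622]
orientation: [-3.141, -0.001, -0.002]
force: [0.2, 1.7, 3.3]
opening: 0.0439
gripper_force: 20.0
```

Contact; release with limited opening (pink is nearby), rise, and check.

Converted, -0.035 m is -0.7, -0.03 m is -0.6.

>>> jog_arm:
  deltas:
    - [[0.055,0,0,0,0],[0.07,0,0,0,0],[0.07,0,0,0,0],[0.07,0,0,0,0],[0.07,0,0,-0.6,0],[0.07,0,0,-0.7,0],[0.07,0,0,-0.7,0],[0.07,0,0,-0.7,0],[0.07,0,0,0,0],[0.07,0,0,0,0],[0.07,-0.6,0,-0.4,0],[0.07,-0.6,0,-0.4,0],[0.07,0,0,0,0],[0.07,0,0,0,0],[0.07,0,0,0,0]]

```text
t: 46.7
tool_pos: [0.4755, 0.0789, 0.2348]
orientation: [3.141, 0.001, -0.004]
force: [-0.1, 0.5, -0.2]
opening: 0.0699
gripper_force: 0.0
```

```bash
python3 - <<'E'
from h import *
for n in ("wrist","scene","side"):
    c=read_camera(n); P=cloud(c);z=P[...,2];x,y=P[...,0],P[...,1]; print(n)
    for k,hr,top,X,Y in (("pink",(160,179),.098,.527,-.05),("green",(50,90),.083,.5355,.079)):
        t=P[sel(c,hr,60,40)&(abs(z-top)<.006)&(abs(y-Y)<.06)&(abs(x-X)<.06)]
        if len(t): print(k,((t.max(0)+t.min(0))/2).round(4),np.ptp(t,0).round(3))
    t=P[(x>.57)&(x<.64)&(y>-.04)&(y<.07)&(z>.078)&(z<.086)]; print("grip",rect(t)) if len(t) else 0
    if n=="side": cv2.imwrite("pics/end.png",cv2.resize(c["image"][110:370,220:500,::-1],None,fx=2,fy=2))
E
```

```text
wrist
pink [ 0.5268 -0.0508  0.0979] [0.049 0.049 0.012]
green [0.535  0.0786 0.082 ] [0.043 0.043 0.01 ]
grip ((611.2982177734375, 8.54983901977539), (70.32095336914062, 12.36113452911377), 86.33602142333984)
scene
pink [ 0.5264 -0.0504  0.0979] [0.052 0.049 0.012]
green [0.5366 0.0785 0.0828] [0.044 0.042 0.011]
grip ((611.7818603515625, 9.402135848999023), (69.51788330078125, 13.573803901672363), 86.02742004394531)
side
pink [ 0.5245 -0.0516  0.0978] [0.049 0.05  0.011]
green [0.5333 0.0784 0.0829] [0.043 0.044 0.011]
grip ((609.2230224609375, 11.143823623657227), (75.44591522216797, 13.121428489685059), 85.72731018066406)
```

View pics/end.png

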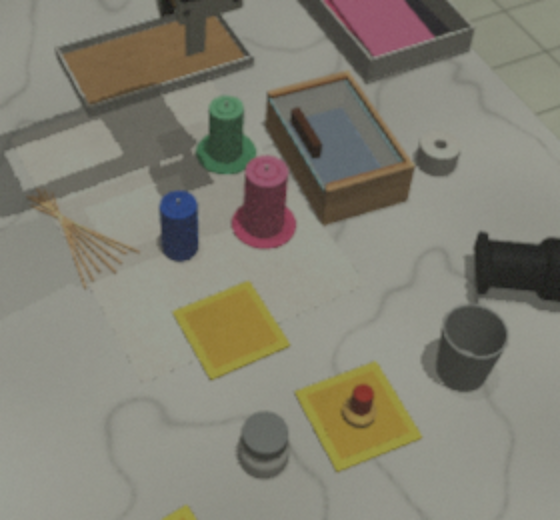

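Everything is in place: green on green at crop (227,150), pink on pink at (264,222), lid shut, and the stamp upright mid-pad at (361,405).

```bash
python3 -c "
from plant import robot
print(robot.close_job())"
```

```text
the job is handed in; nothing more can be done
None
```

The job is done and handed in after about 47 s: the stamp stands upright in the middle of the yellow pad, the lid is fully shut, and both candles stand upright on the coasters of their own colour.

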